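# Clear the paper balls off the game board

### The arm

A 6-joint arm with a two-finger parallel gripper is mounted at the origin on the work surface. World frame = base frame: x ahead of the robot, y to its left, z up, the work surface at z = 0. Lengths are in m, angles in rad, forces in N, time in s.
With the tool pointing down it reaches from about 0.35 to 0.975 m from the base axis. Payload 4.9 kg.
Tool frame: the origin (TCP) lies at the very end of the fingers, on their centre line; the grasp point (between the pads) lies 19 mm behind it; z points along the fingers, y is the line along which they close (so a half turn about z gives the same grasp; the last joint's range is limited). The gripper opens to 85 mm and grips with 20 to 120 N. Pads are 22 mm wide; open, the fingers measure 114 mm over their backs; the gripper's body (76 mm by 85 mm) begins 54 mm behind the grasp point. The pads swing forward as they close: fully open they stand 13 mm farther back than shut.
Start: joints at [-1.422, 0.053, 1.613, -0, 1.476, -0.119], TCP at [0.165, -0.603, 0.231] pointing down, gripper open.
Joint ranges: [-3.01, 3.01], [-1.01, 2.22], [0.06, 2.58], [-1.02, 4.17], [0.09, 2.62], [-3.14, 3.14]. Speed limits (rad/s): [2.57, 2.57, 3.14, 3.14, 3.14, 3.14].

### API

Orientations are given as a unit quaternion [w, x, y, z].
In Python, from plant import state, optics, ticket, nets gives the robot as it stands. The module is installed in compiled form; this text tells all that it offers.
- The arm moves only by the shell command python3 -m inch 'ROWS' [OPENING]. ROWS is JSON, a list of rows, each an object of numbers: "dx", "dy", "dz": the shift along the tool's x, y, z as a fraction of full scale; "rx", "ry", "rz": the turn, a rotation vector about the tool's x, y, z as a fraction of full scale. In form: [{"dx": .., "dy": .., "dz": .., "rx": .., "ry": .., "rz": ..}, ...]. A call has 1 to 5 rows; each row is the pose to reach, as a shift and turn from the pose commanded when the call began, along the tool's axes at that moment; what a row does not reach only later rows make up. Full scale, the value 1, is 0.8 m for a shift and 1.5 rad for a turn. A row lasts 1/10 s, in which the tool goes at most 50 mm and 8.59 degrees, less where a joint would pass 70% of its speed; a pose out of reach is approached as far as the arm can. A call with a number of a shift or a turn outside -1 to 1 is refused whole. A call with a gripper value outside its range is refused whole. OPENING is the opening, from -1 (shut) to 1 (fully open), set as the call begins (- or left out, the last holds). The fingers move at their own pace and stop on an object; the grip force is fixed at half the most. Time passes only in rows, so rows that repeat a pose let the fingers close. It gives the time, the measured TCP pose, the force, the opening and the grip force at its end, in the units of the state.
- state(): the state, without advancing time (a new reading comes with each control period).
- optics.grab_frame(name): name is "side" or "top" or "wrist"; returns the picture (400x640x3 uint8, red, green, blue); there is no depth.
- optics.camera_info(name): a dict with "fx", "fy", "cx", "cy" (pixels), "k1" (the pictures are not rectified: a ray, as slopes to the right and down, at radius r is drawn at 1 + k1 r^2 times it, then the intrinsics apply), "R" (3x3) and "t" (3): a world point X has camera coordinates R X + t. Camera axes: x right, y down, z forward; pixel columns grow to the right and rows downward; lengths in m; the calibration is good to about 2 mm. A picture is of the moment at which its call begins: read the wrist's pose just before it. camera_info takes no time and is no camera call; for the wrist camera it gives the pose at the moment of the call.
- ticket.job_done(): hands the job in; it is judged then, once.
Trained networks look in the newest picture that a camera, given by its name, has taken for a name from the list of things; names that differ only in an ending like _2 or _b are one class to them, and where a whole thing is asked for, a point or a joint stands for the part that bears it (a point fixed in the world has none). Each returns a list of dicts, best first, with "confidence" (0 to 1); they miss things now and then, are a little off and sometimes report something else, mostly with a low value. They report only what shows in the picture. A call takes as long as a camera call.
- nets.boxes_of(camera, name): "bbox" ([centre column, centre row, width, height] in pixels, round what is visible of it).
- nets.outline_of(camera, name): "pixels" (400x640 bool, what is visible of it) and "bbox" ([centre column, centre row, width, height] in pixels, round what is visible of it).
The state is a dict: "time": time; "joint_pos": joint angles; "joint_vel": joint speeds; "joint_efforts": joint torques, N m; "tool_pos": TCP position; "tool_rot": TCP orientation; "contact_force": force on the tool from outside, world axes, zero at the start; "ft_torque": the same for the moment, N m; "gripper_width": opening from 0.0 (shut) to 1.0 (fully open); "grasp_force": force on a finger pad.
Only numpy, scipy, OpenCV 4.12 (cv2) and the standard library are available. Lean on these libraries where they do the work, as an engineer would, in place of code of your own. Each camera call takes 0.05 s, during which the arm holds its last target. There are 200 camera calls.

### The job

Clear the two crumpled balls of waste paper off the green game board into the lime-green waste bin beside it. Leave the little penguin standing where it is, and leave the bin upright.

Things in the scene. Friction and masses are not known exactly. Their poses are not given: they have to be found in the camera images.
- paper_a: crumpled ball of white waste paper, matt, irregular facets, stiff, 10 to 17 g, 40 mm high, 40 mm wide along its own x and y, up to 50 mm across corners. Origin at its centre. It starts on the green game board (280 x 280 mm, 30 mm thick, black grid), so its centre is then 50 mm above the table; grip it from above. No other piece comes nearer than 55 mm to its centre.
- paper_b: the other crumpled paper ball, on the same board: same size, origin and grip as paper_a. The smooth six-sided blue and pale-blue blocks lying about (30 mm across, 20 mm high) are game pieces, not waste paper.
- bin: low open-topped lime-green plastic waste bin standing loose on the table, 0.6 kg, outside 170 mm (its x) by 220 mm (its y) by 100 mm high, with a rim lip 4 mm wider all round, walls and floor 5 mm thick; inside 160 x 210 mm. Origin at the centre of its underside on the table, z up. It stands to the left or the right of the board; empty at the start.
- penguin: small black penguin figure with white belly and orange beak and feet, 34 mm across and 59 mm high, 30 g, standing loose on the green board among the paper balls; origin at the centre of its underside, z up along the figure.

How it is judged:
At the end, for the whole second after the job is handed in: Both paper balls lie at rest inside the bin, their centres between its walls and at least 10 mm below its rim; the bin stands upright (within 10 degrees); the penguin stands upright (within 10 degrees) and within 25 mm of where it started (linear speed of each of paper_a, paper_b below 0.03 m/s and x of paper_a in the frame of bin between -0.08 and 0.08 m and y of paper_a in the frame of bin between -0.105 and 0.105 m and z of paper_a in the frame of bin between 0 and 0.09 m and x of paper_b in the frame of bin between -0.08 and 0.08 m and y of paper_b in the frame of bin between -0.105 and 0.105 m and z of paper_b in the frame of bin between 0 and 0.09 m and angle between each of bin, penguin's own z axis and vertical below 0.17 rad and distance of penguin from where it was at the start of the episode below 0.025 m); the robot touches nothing.
It fails at once if the penguin is knocked over (angle between penguin's own z axis and vertical above 0.5 rad).
It fails at once if the penguin is pushed more than 25 mm from its place or lifted away (distance of penguin from where it was at the start of the episode above 0.025 m).
It fails at once if the bin is tipped over (angle between bin's own z axis and vertical above 0.7 rad).
It also fails if it takes over 51 s, if anything falls off the work surface, if the arm or the gripper's body presses on something with over 40 N, if the wrist force passes 120 N, or if a joint passes its speed limit or range.

## Working session

There is one attempt and no reset: what is moved stays moved. The work goes in short steps, Python scripts to look and compute and a shell command to move; the robot and the scene stay as the last step left them, time stands still between calls to the robot, and variables do not carry over. Pictures are saved under pics/ and viewed, at most 10 in all, crops included, and the job is handed in when it is done.

```bash
mkdir -p pics
cat > h.py <<'E'
import numpy as np, cv2
from plant import state, optics, ticket, nets
from scipy.spatial.transform import Rotation as Ro
def ray(cam,u,v):
    c=optics.camera_info(cam) if isinstance(cam,str) else cam
    K=np.array([[c['fx'],0,c['cx']],[0,c['fy'],c['cy']],[0,0,1.]])
    p=cv2.undistortPoints(np.array([[[u,v]]],float),K,np.array([c['k1'],0,0,0.]))[0,0]
    R=np.array(c['R']);t=np.array(c['t'])
    return -R.T@t, R.T@np.array([p[0],p[1],1])
def at(cam,u,v,z):
    o,d=ray(cam,u,v); return o+d*(z-o[2])/d[2]
def grab(cam,name):
    im=optics.grab_frame(cam); cv2.imwrite('pics/'+name,im[:,:,::-1]); return im
def togo(P):
    s=state();q=s['tool_rot'];R=Ro.from_quat([q[1],q[2],q[3],q[0]])
    return R.inv().apply(np.array(P)-s['tool_pos'])/0.8
E
python3 - <<'E'
from h import *
a=grab('top','t0.png'); b=grab('side','s0.png')
for n,z in [('paper_a',.05),('penguin',.06),('bin',.1)]:
  for c in ['top','side']:
    for d in nets.boxes_of(c,n)[:4]:
      print(n,c,round(d['confidence'],2),np.round(d['bbox']),at(c,*d['bbox'][:2],z).round(3))
s=state();print(s['time'],s['tool_pos'],s['tool_rot'],togo(np.array(s['tool_pos'])+[.8,0,0]))
print(-np.array(optics.camera_info('top')['R']).T@optics.camera_info('top')['t'])
E
```

```text
paper_a top 0.69 [234. 210.  22.  22.] [0.531 0.179 0.05 ]
paper_a top 0.66 [201. 250.  20.  20.] [0.453 0.243 0.05 ]
paper_a side 0.82 [280. 159.  19.  18.] [0.541 0.176 0.05 ]
paper_a side 0.74 [236. 150.  18.  21.] [0.452 0.247 0.05 ]
penguin top 0.81 [188. 179.  20.  15.] [0.591 0.269 0.06 ]
penguin top 0.2 [430. 208. 143. 112.] [ 0.534 -0.201  0.06 ]
penguin side 0.58 [292. 131.  15.  21.] [0.598 0.253 0.06 ]
bin top 0.76 [430. 206. 142. 114.] [ 0.535 -0.192  0.1  ]
bin side 0.82 [346. 281. 149. 147.] [ 0.524 -0.235  0.1  ]
0.4 [ 0.16538234 -0.60261362  0.23112153] [-1.55230428e-04  9.91048942e-01  1.33498954e-01  9.00612964e-06] [ 9.64356059e-01  2.64607996e-01 -2.35951688e-05]
[ 4.60227957e-01 -1.06295347e-04  9.68289966e-01]
```

View pics/t0.png

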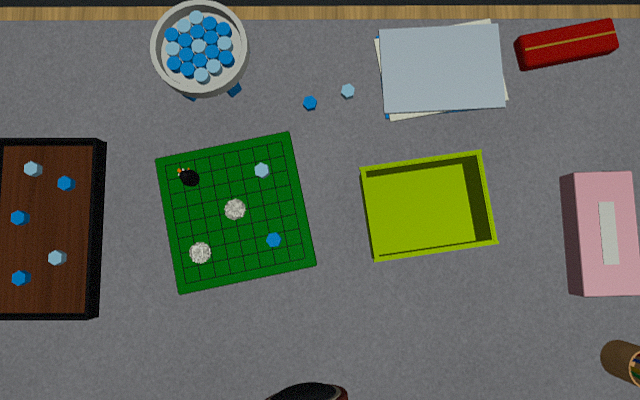

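View pics/s0.png

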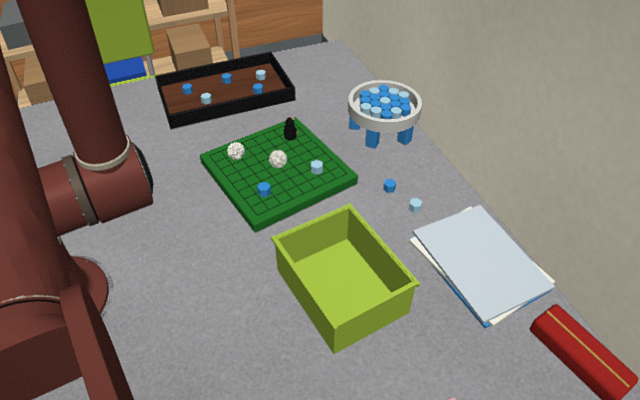

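The top view shows the board on the left with paper balls at (234,210) and (200,252) and the penguin at (188,178). The bin is at (429,206). The side view agrees. I can keep the current yaw, because the fingers stay clear of the penguin and the game pieces.

```bash
python3 -c "
from h import *
print(togo([.535,.178,.2]).round(3))"
```

```text
[ 0.704 -0.819  0.039]
```

```bash
python3 -m inch '[{"dx":0.7,"dy":-0.82,"dz":0.03},{"dx":0.7,"dy":-0.82,"dz":0.03},{"dx":0.7,"dy":-0.82,"dz":0.03},{"dx":0.7,"dy":-0.82,"dz":0.03},{"dx":0.7,"dy":-0.82,"dz":0.03}]'; python3 -c "
from h import *
print(togo([.535,.178,.2]).round(3), state()['joint_pos'])"
```

```text
[ 0.704 -0.819  0.039] [-1.42198003e+00  5.28025096e-02  1.61309803e+00  2.27435197e-05
  1.47600227e+00 -1.18983273e-01]validation failed for argument at $[0]...
```

```bash
python3 -m inch '[{"dx":0.7,"dy":-0.82,"dz":0.03,"rx":0,"ry":0,"rz":0},{"dx":0.7,"dy":-0.82,"dz":0.03,"rx":0,"ry":0,"rz":0},{"dx":0.7,"dy":-0.82,"dz":0.03,"rx":0,"ry":0,"rz":0},{"dx":0.7,"dy":-0.82,"dz":0.03,"rx":0,"ry":0,"rz":0},{"dx":0.7,"dy":-0.82,"dz":0.03,"rx":0,"ry":0,"rz":0}]'; python3 -c "
from h import *
print(togo([.535,.178,.2]).round(3), state()['joint_pos'])"
```

```text
time: 0.9
tool_pos: [0.272, -0.3747, 0.2243]
tool_rot: [0.0, 0.991, 0.133, 0.0]
contact_force: [0.5, 1.2, 0.3]
gripper_width: 1.002
grasp_force: 0.0
[ 0.499 -0.58   0.03 ] [-1.10402310e+00 -3.48281128e-01  1.98381174e+00  2.84426432e-04
  1.50558843e+00  1.99687704e-01]
```

```bash
python3 -m inch '[{"dx":0.5,"dy":-0.58,"dz":0.03,"rx":0,"ry":0,"rz":0},{"dx":0.5,"dy":-0.58,"dz":0.03,"rx":0,"ry":0,"rz":0},{"dx":0.5,"dy":-0.58,"dz":0.03,"rx":0,"ry":0,"rz":0},{"dx":0.5,"dy":-0.58,"dz":0.03,"rx":0,"ry":0,"rz":0},{"dx":0.5,"dy":-0.58,"dz":0.03,"rx":0,"ry":0,"rz":0}]'; python3 -c "
from h import *
print(togo([.535,.178,.2]).round(3), state()['joint_pos'])"
```

```text
time: 1.4
tool_pos: [0.3793, -0.1491, 0.2149]
tool_rot: [0.001, 0.991, 0.133, 0.001]
contact_force: [1.0, -0.1, -0.3]
gripper_width: 0.999
grasp_force: 0.0
[ 0.296 -0.343  0.019] [-5.57596316e-01 -5.04193534e-01  2.10984678e+00  3.37063189e-05
  1.53418643e+00  7.45993209e-01]
```

```bash
python3 -m inch '[{"dx":0.29,"dy":-0.34,"dz":0.02,"rx":0,"ry":0,"rz":0},{"dx":0.29,"dy":-0.34,"dz":0.02,"rx":0,"ry":0,"rz":0},{"dx":0.29,"dy":-0.34,"dz":0.02,"rx":0,"ry":0,"rz":0},{"dx":0.29,"dy":-0.34,"dz":0.02,"rx":0,"ry":0,"rz":0},{"dx":0.29,"dy":-0.34,"dz":0.02,"rx":0,"ry":0,"rz":0}]'; python3 -m inch '[{"dx":0.09,"dy":-0.1,"dz":0,"rx":0,"ry":0,"rz":0},{"dx":0.09,"dy":-0.1,"dz":0,"rx":0,"ry":0,"rz":0},{"dx":0.09,"dy":-0.1,"dz":0,"rx":0,"ry":0,"rz":0},{"dx":0.09,"dy":-0.1,"dz":0,"rx":0,"ry":0,"rz":0},{"dx":0.09,"dy":-0.1,"dz":0,"rx":0,"ry":0,"rz":0}]'
python3 - <<'E'
from h import *
c=optics.camera_info('wrist'); grab('wrist','w1.png')
for n,z in [('paper_a',.05),('penguin',.06)]:
    for d in nets.boxes_of('wrist',n)[:4]:
      print(n,round(d['confidence'],2),np.round(d['bbox']),at(c,*d['bbox'][:2],z).round(3))
print(state()['tool_pos'],state()['joint_pos'])
E
```

```text
time: 1.9
tool_pos: [0.4854, 0.0775, 0.2037]
tool_rot: [0.0, 0.991, 0.134, 0.001]
contact_force: [0.2, -0.5, 0.6]
gripper_width: 0.998
grasp_force: 0.0
time: 2.4
tool_pos: [0.5327, 0.1707, 0.2032]
tool_rot: [0.0, 0.991, 0.133, -0.0]
contact_force: [-0.3, -0.1, 0.1]
gripper_width: 1.006
grasp_force: 0.0
paper_a 0.93 [232. 226.  41.  42.] [0.453 0.246 0.05 ]
paper_a 0.71 [315. 172.  39.  39.] [0.533 0.178 0.05 ]
penguin 0.75 [232.  76.  50.  44.] [0.6  0.27 0.06]
[0.53274332 0.17015884 0.20355754] [ 1.76194468e-01 -8.53255798e-02  1.79598679e+00 -2.06283286e-04
  1.43072601e+00  1.48113867e+00]
```

View pics/w1.png

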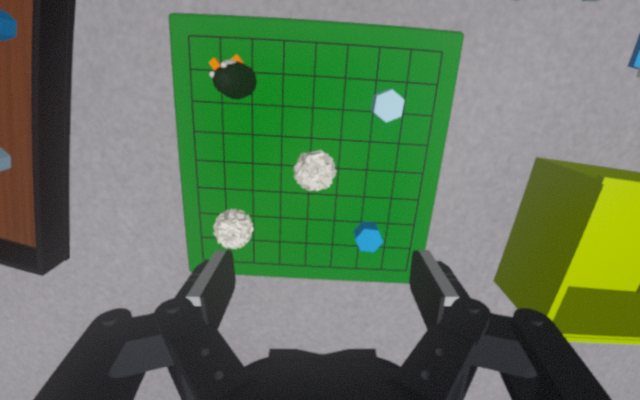

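The wrist view is clear: the central ball is at (315,172), the corner ball at (232,226) and the penguin at (232,76). The finger lanes are free, so I'll descend.

```bash
python3 -m inch '[{"dx":0.003,"dy":-0.01,"dz":0.06,"rx":0,"ry":0,"rz":0},{"dx":0.003,"dy":-0.01,"dz":0.12,"rx":0,"ry":0,"rz":0},{"dx":0.003,"dy":-0.01,"dz":0.17,"rx":0,"ry":0,"rz":0},{"dx":0.003,"dy":-0.01,"dz":0.207,"rx":0,"ry":0,"rz":0},{"dx":0.003,"dy":-0.01,"dz":0.207,"rx":0,"ry":0,"rz":0}]'; python3 -m inch '[{"dx":0,"dy":0,"dz":0,"rx":0,"ry":0,"rz":0},{"dx":0,"dy":0,"dz":0,"rx":0,"ry":0,"rz":0},{"dx":0,"dy":0,"dz":0,"rx":0,"ry":0,"rz":0},{"dx":0,"dy":0,"dz":0,"rx":0,"ry":0,"rz":0},{"dx":0,"dy":0,"dz":0,"rx":0,"ry":0,"rz":0}]' -1; python3 -m inch '[{"dx":0,"dy":0,"dz":0,"rx":0,"ry":0,"rz":0},{"dx":0,"dy":0,"dz":0,"rx":0,"ry":0,"rz":0},{"dx":0,"dy":0,"dz":0,"rx":0,"ry":0,"rz":0}]'
```

```text
time: 3.05
tool_pos: [0.5289, 0.1779, 0.0328]
tool_rot: [0.0, 0.991, 0.133, -0.005]
contact_force: [-0.7, 0.6, 0.2]
gripper_width: 1.0
grasp_force: 0.0
time: 3.55
tool_pos: [0.5358, 0.1802, 0.0413]
tool_rot: [-0.0, 0.991, 0.134, 0.003]
contact_force: [-0.8, -0.9, 6.2]
gripper_width: 0.501
grasp_force: 60.0
time: 3.85
tool_pos: [0.5358, 0.1802, 0.0413]
tool_rot: [-0.0, 0.991, 0.134, 0.003]
contact_force: [-0.6, -1.1, 6.3]
gripper_width: 0.502
grasp_force: 60.0
```

Paper A is gripped at 60 N. I'll lift it and carry it to the bin.

```bash
python3 -m inch '[{"dx":0,"dy":0,"dz":-0.06,"rx":0,"ry":0,"rz":0},{"dx":0,"dy":0,"dz":-0.12,"rx":0,"ry":0,"rz":0},{"dx":0,"dy":0,"dz":-0.18,"rx":0,"ry":0,"rz":0},{"dx":-0.01,"dy":0.04,"dz":-0.2,"rx":0,"ry":0,"rz":0},{"dx":-0.03,"dy":0.1,"dz":-0.2,"rx":0,"ry":0,"rz":0}]'; python3 -m inch '[{"dx":-0.02,"dy":0.06,"dz":0,"rx":0,"ry":0,"rz":0},{"dx":-0.04,"dy":0.12,"dz":0,"rx":0,"ry":0,"rz":0},{"dx":-0.055,"dy":0.18,"dz":0,"rx":0,"ry":0,"rz":0},{"dx":-0.07,"dy":0.24,"dz":0,"rx":0,"ry":0,"rz":0},{"dx":-0.08,"dy":0.29,"dz":0,"rx":0,"ry":0,"rz":0}]'; python3 -m inch '[{"dx":-0.01,"dy":0.03,"dz":0,"rx":0,"ry":0,"rz":0},{"dx":-0.01,"dy":0.03,"dz":0,"rx":0,"ry":0,"rz":0},{"dx":-0.01,"dy":0.03,"dz":0,"rx":0,"ry":0,"rz":0}]';python3 - <<'E'
from h import *
P=[at('top',u,v,.1) for u,v in [(360,167),(481,151),(498,243),(375,261)]]
C=np.mean(P,0);print(np.round(P,3),C.round(3)); C[1]+=.025; C[2]=.08
print(state()['tool_pos'],togo(C).round(3),state()['gripper_width'],state()['grasp_force'])
c=optics.camera_info('wrist'); grab('wrist','w2.png')
E
```

```text
time: 4.35
tool_pos: [0.5345, 0.0978, 0.2048]
tool_rot: [0.0, 0.991, 0.136, 0.006]
contact_force: [-0.2, -0.4, -0.4]
gripper_width: 0.498
grasp_force: 60.9
time: 4.85
tool_pos: [0.531, -0.1464, 0.1996]
tool_rot: [0.001, 0.991, 0.133, 0.001]
contact_force: [0.4, -0.3, 0.4]
gripper_width: 0.501
grasp_force: 60.9
time: 5.15
tool_pos: [0.5298, -0.1693, 0.1988]
tool_rot: [0.0, 0.991, 0.133, 0.001]
contact_force: [0.1, 0.9, -0.6]
gripper_width: 0.506
grasp_force: 60.9
[[ 0.608 -0.064  0.1  ]
 [ 0.638 -0.29   0.1  ]
 [ 0.467 -0.315  0.1  ]
 [ 0.434 -0.09   0.1  ]] [ 0.537 -0.19   0.1  ]
[ 0.52982668 -0.16925978  0.19880599] [ 0.009 -0.003  0.149] 0.5055703114633731 60.91374099254608
```

View pics/w2.png

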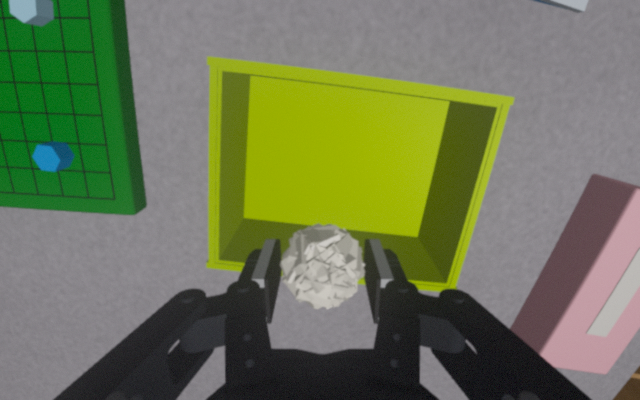

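The held ball is at (322,265) and the bin rim runs from (208,60) to (510,100). The offset towards the near wall is parallax, because the rim corners measured from the top view put the target inside. I'll lower and release.

```bash
python3 -m inch '[{"dx":0.009,"dy":-0.003,"dz":0.05,"rx":0,"ry":0,"rz":0},{"dx":0.009,"dy":-0.003,"dz":0.1,"rx":0,"ry":0,"rz":0},{"dx":0.009,"dy":-0.003,"dz":0.149,"rx":0,"ry":0,"rz":0},{"dx":0.009,"dy":-0.003,"dz":0.149,"rx":0,"ry":0,"rz":0},{"dx":0.009,"dy":-0.003,"dz":0.149,"rx":0,"ry":0,"rz":0}]'; python3 -m inch '[{"dx":0,"dy":0,"dz":0,"rx":0,"ry":0,"rz":0},{"dx":0,"dy":0,"dz":0,"rx":0,"ry":0,"rz":0},{"dx":0,"dy":0,"dz":0,"rx":0,"ry":0,"rz":0},{"dx":0,"dy":0,"dz":0,"rx":0,"ry":0,"rz":0}]' 0.5; python3 -m inch '[{"dx":0,"dy":0,"dz":-0.06,"rx":0,"ry":0,"rz":0},{"dx":0,"dy":0,"dz":-0.12,"rx":0,"ry":0,"rz":0},{"dx":0,"dy":0,"dz":-0.16,"rx":0,"ry":0,"rz":0},{"dx":0,"dy":0,"dz":-0.16,"rx":0,"ry":0,"rz":0}]';python3 - <<'E'
from h import *
grab('top','t2.png')
for n,z in [('paper_a',.03),('penguin',.06)]:
    for d in nets.boxes_of('top',n)[:4]:
      print(n,round(d['confidence'],2),np.round(d['bbox']),at('top',*d['bbox'][:2],z).round(3))
print(togo([.453,.246,.2]).round(3))
E
```

```text
time: 5.7
tool_pos: [0.536, -0.1636, 0.0789]
tool_rot: [-0.0, 0.991, 0.134, -0.0]
contact_force: [0.6, 0.4, 0.5]
gripper_width: 0.503
grasp_force: 61.0
time: 6.1
tool_pos: [0.5366, -0.1651, 0.0799]
tool_rot: [0.001, 0.991, 0.133, 0.001]
contact_force: [0.8, 0.6, -0.1]
gripper_width: 0.75
grasp_force: 0.0
time: 6.5
tool_pos: [0.5392, -0.1663, 0.2143]
tool_rot: [0.003, 0.991, 0.133, 0.005]
contact_force: [-0.0, 0.0, -0.1]
gripper_width: 0.752
grasp_force: 0.0
paper_a 0.62 [200. 252.  20.  18.] [0.449 0.25  0.03 ]
penguin 0.71 [189. 179.  18.  17.] [0.591 0.267 0.06 ]
[ 0.036 -0.522  0.008]
```

```bash
python3 -m inch '[{"dx":0.004,"dy":-0.06,"dz":0,"rx":0,"ry":0,"rz":0},{"dx":0.008,"dy":-0.12,"dz":0,"rx":0,"ry":0,"rz":0},{"dx":0.012,"dy":-0.18,"dz":0,"rx":0,"ry":0,"rz":0},{"dx":0.016,"dy":-0.24,"dz":0,"rx":0,"ry":0,"rz":0},{"dx":0.02,"dy":-0.3,"dz":0,"rx":0,"ry":0,"rz":0}]' 1; python3 -m inch '[{"dx":0.004,"dy":-0.06,"dz":0,"rx":0,"ry":0,"rz":0},{"dx":0.008,"dy":-0.12,"dz":0,"rx":0,"ry":0,"rz":0},{"dx":0.012,"dy":-0.18,"dz":0,"rx":0,"ry":0,"rz":0},{"dx":0.016,"dy":-0.22,"dz":0,"rx":0,"ry":0,"rz":0},{"dx":0.016,"dy":-0.22,"dz":0,"rx":0,"ry":0,"rz":0}]';  python3 -m inch '[{"dx":0,"dy":0,"dz":0,"rx":0,"ry":0,"rz":0},{"dx":0,"dy":0,"dz":0,"rx":0,"ry":0,"rz":0}]';python3 - <<'E'
from h import *
grab('top','t3.png')
print(togo([.453,.246,.039]).round(3))
for n,z in [('paper_a',.03),('penguin',.06)]:
    for d in nets.boxes_of('top',n)[:4]:
      print(n,round(d['confidence'],2),np.round(d['bbox']),at('top',*d['bbox'][:2],z).round(3))
E
```

```text
time: 7.15
tool_pos: [0.486, 0.0725, 0.2042]
tool_rot: [-0.0, 0.991, 0.133, -0.002]
contact_force: [1.1, 1.6, 1.3]
gripper_width: 1.002
grasp_force: 0.0
time: 7.65
tool_pos: [0.4514, 0.2468, 0.2041]
tool_rot: [-0.0, 0.991, 0.136, -0.002]
contact_force: [0.1, -0.6, -0.5]
gripper_width: 0.999
grasp_force: 0.0
time: 7.85
tool_pos: [0.4532, 0.2431, 0.2052]
tool_rot: [0.0, 0.991, 0.133, -0.001]
contact_force: [-0.0, -0.2, 1.2]
gripper_width: 0.999
grasp_force: 0.0
[ 0.001 -0.004  0.208]
paper_a 0.82 [408. 206.  22.  21.] [ 0.54  -0.164  0.03 ]
paper_a 0.73 [202. 254.  17.  15.] [0.446 0.246 0.03 ]
penguin 0.52 [188. 178.  21.  13.] [0.593 0.269 0.06 ]
```

View pics/t3.png

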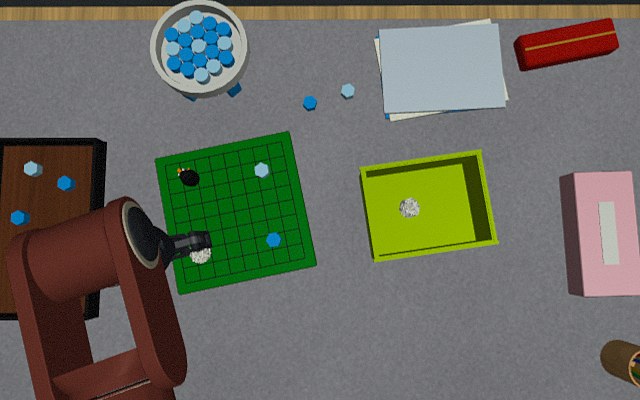

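Ball A lies in the bin at (408,206), and the penguin is unmoved at (188,178). Next is ball B at (202,254).

```bash
python3 -m inch '[{"dx":0.001,"dy":-0.004,"dz":0.06,"rx":0,"ry":0,"rz":0},{"dx":0.001,"dy":-0.004,"dz":0.12,"rx":0,"ry":0,"rz":0},{"dx":0.001,"dy":-0.004,"dz":0.16,"rx":0,"ry":0,"rz":0},{"dx":0.001,"dy":-0.004,"dz":0.19,"rx":0,"ry":0,"rz":0},{"dx":0.001,"dy":-0.004,"dz":0.205,"rx":0,"ry":0,"rz":0}]'; python3 -m inch '[{"dx":0,"dy":0,"dz":0,"rx":0,"ry":0,"rz":0},{"dx":0,"dy":0,"dz":0,"rx":0,"ry":0,"rz":0},{"dx":0,"dy":0,"dz":0,"rx":0,"ry":0,"rz":0},{"dx":0,"dy":0,"dz":0,"rx":0,"ry":0,"rz":0},{"dx":0,"dy":0,"dz":0,"rx":0,"ry":0,"rz":0}]' -1; python3 -m inch '[{"dx":0,"dy":0,"dz":0,"rx":0,"ry":0,"rz":0},{"dx":0,"dy":0,"dz":0,"rx":0,"ry":0,"rz":0},{"dx":0,"dy":0,"dz":0,"rx":0,"ry":0,"rz":0}]'; python3 -c "
from h import *
print(togo([.54,-.215,.2]).round(3))"
```

```text
time: 8.5
tool_pos: [0.4521, 0.2459, 0.0398]
tool_rot: [0.001, 0.991, 0.133, -0.002]
contact_force: [-0.3, 0.4, 0.4]
gripper_width: 1.0
grasp_force: 0.0
time: 9.0
tool_pos: [0.4557, 0.248, 0.0453]
tool_rot: [-0.0, 0.991, 0.134, 0.003]
contact_force: [0.6, 0.8, 7.5]
gripper_width: 0.507
grasp_force: 60.4
time: 9.3
tool_pos: [0.4557, 0.248, 0.0453]
tool_rot: [-0.0, 0.991, 0.134, 0.002]
contact_force: [0.6, -0.9, 5.7]
gripper_width: 0.5
grasp_force: 60.4
[-0.051  0.586 -0.194]
```

```bash
python3 -m inch '[{"dx":0,"dy":0,"dz":-0.06,"rx":0,"ry":0,"rz":0},{"dx":0,"dy":0,"dz":-0.12,"rx":0,"ry":0,"rz":0},{"dx":0,"dy":0,"dz":-0.18,"rx":0,"ry":0,"rz":0},{"dx":-0.005,"dy":0.06,"dz":-0.195,"rx":0,"ry":0,"rz":0},{"dx":-0.01,"dy":0.12,"dz":-0.195,"rx":0,"ry":0,"rz":0}]'; python3 -m inch '[{"dx":-0.005,"dy":0.06,"dz":0,"rx":0,"ry":0,"rz":0},{"dx":-0.01,"dy":0.12,"dz":0,"rx":0,"ry":0,"rz":0},{"dx":-0.015,"dy":0.18,"dz":0,"rx":0,"ry":0,"rz":0},{"dx":-0.02,"dy":0.24,"dz":0,"rx":0,"ry":0,"rz":0},{"dx":-0.025,"dy":0.3,"dz":0,"rx":0,"ry":0,"rz":0}]'; python3 -m inch '[{"dx":-0.005,"dy":0.06,"dz":0,"rx":0,"ry":0,"rz":0},{"dx":-0.01,"dy":0.12,"dz":0,"rx":0,"ry":0,"rz":0},{"dx":-0.015,"dy":0.165,"dz":0,"rx":0,"ry":0,"rz":0},{"dx":-0.015,"dy":0.165,"dz":0,"rx":0,"ry":0,"rz":0},{"dx":-0.015,"dy":0.165,"dz":0,"rx":0,"ry":0,"rz":0}]'; python3 -c "
from h import *
print(togo([.54,-.215,.085]).round(3))"
```

```text
time: 9.8
tool_pos: [0.4734, 0.1529, 0.2038]
tool_rot: [-0.0, 0.991, 0.135, 0.005]
contact_force: [1.1, -0.3, 1.2]
gripper_width: 0.501
grasp_force: 61.0
time: 10.3
tool_pos: [0.5156, -0.0861, 0.1994]
tool_rot: [0.0, 0.991, 0.133, 0.001]
contact_force: [0.5, -0.1, 0.2]
gripper_width: 0.504
grasp_force: 61.0
time: 10.8
tool_pos: [0.5387, -0.215, 0.1987]
tool_rot: [-0.0, 0.991, 0.133, 0.0]
contact_force: [-0.1, 0.3, 0.1]
gripper_width: 0.507
grasp_force: 61.0
[0.002 0.    0.142]
```

```bash
python3 -m inch '[{"dx":0.002,"dy":0,"dz":0.05,"rx":0,"ry":0,"rz":0},{"dx":0.002,"dy":0,"dz":0.1,"rx":0,"ry":0,"rz":0},{"dx":0.002,"dy":0,"dz":0.14,"rx":0,"ry":0,"rz":0},{"dx":0.002,"dy":0,"dz":0.14,"rx":0,"ry":0,"rz":0},{"dx":0.002,"dy":0,"dz":0.14,"rx":0,"ry":0,"rz":0}]'; python3 -m inch '[{"dx":0,"dy":0,"dz":0,"rx":0,"ry":0,"rz":0},{"dx":0,"dy":0,"dz":0,"rx":0,"ry":0,"rz":0},{"dx":0,"dy":0,"dz":0,"rx":0,"ry":0,"rz":0},{"dx":0,"dy":0,"dz":0,"rx":0,"ry":0,"rz":0}]' 0.5; python3 -m inch '[{"dx":0,"dy":0,"dz":-0.06,"rx":0,"ry":0,"rz":0},{"dx":0,"dy":0,"dz":-0.12,"rx":0,"ry":0,"rz":0},{"dx":0,"dy":0,"dz":-0.18,"rx":0,"ry":0,"rz":0},{"dx":0,"dy":-0.06,"dz":-0.18,"rx":0,"ry":0,"rz":0},{"dx":0,"dy":-0.12,"dz":-0.18,"rx":0,"ry":0,"rz":0}]'; python3 -m inch '[{"dx":0,"dy":-0.06,"dz":0,"rx":0,"ry":0,"rz":0},{"dx":0,"dy":-0.12,"dz":0,"rx":0,"ry":0,"rz":0},{"dx":0,"dy":-0.18,"dz":0,"rx":0,"ry":0,"rz":0},{"dx":0,"dy":-0.18,"dz":0,"rx":0,"ry":0,"rz":0},{"dx":0,"dy":-0.18,"dz":0,"rx":0,"ry":0,"rz":0}]'
python3 - <<'E'
from h import *
grab('top','t4.png')
for n,z in [('paper_a',.025),('penguin',.06)]:
    for d in nets.boxes_of('top',n)[:4]:
      print(n,round(d['confidence'],2),np.round(d['bbox']),at('top',*d['bbox'][:2],z).round(3))
E
```

```text
time: 11.3
tool_pos: [0.5404, -0.213, 0.087]
tool_rot: [-0.0, 0.991, 0.134, -0.0]
contact_force: [0.1, -0.3, 0.9]
gripper_width: 0.504
grasp_force: 61.1
time: 11.7
tool_pos: [0.541, -0.2145, 0.0878]
tool_rot: [0.001, 0.991, 0.133, 0.001]
contact_force: [0.5, -1.0, -0.5]
gripper_width: 0.749
grasp_force: 0.0
time: 12.2
tool_pos: [0.516, -0.1219, 0.234]
tool_rot: [0.001, 0.991, 0.132, 0.003]
contact_force: [-0.3, 1.1, 0.1]
gripper_width: 0.751
grasp_force: 0.0
time: 12.7
tool_pos: [0.4768, 0.0181, 0.2311]
tool_rot: [0.0, 0.991, 0.135, 0.001]
contact_force: [0.0, -0.3, -0.1]
gripper_width: 0.749
grasp_force: 0.0
paper_a 0.63 [410. 207.  21.  21.] [ 0.538 -0.168  0.025]
paper_a 0.63 [432. 227.  18.  17.] [ 0.499 -0.212  0.025]
penguin 0.55 [188. 178.  22.  12.] [0.593 0.269 0.06 ]
```

View pics/t4.png

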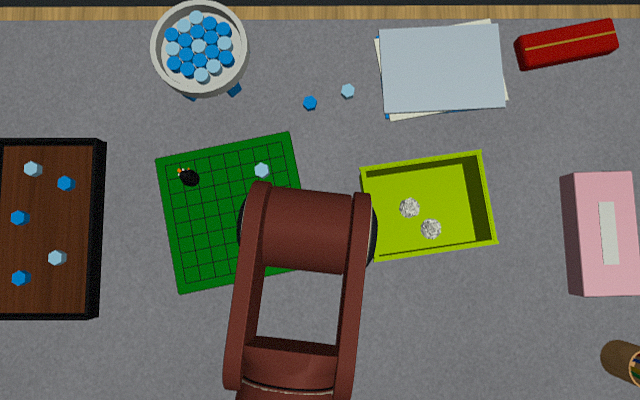

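Both balls lie in the bin at (410,207) and (432,228). The penguin is still at (188,178), and the arm is clear.

```bash
python3 -m inch '[{"dx":0,"dy":0,"dz":0,"rx":0,"ry":0,"rz":0},{"dx":0,"dy":0,"dz":0,"rx":0,"ry":0,"rz":0},{"dx":0,"dy":0,"dz":0,"rx":0,"ry":0,"rz":0},{"dx":0,"dy":0,"dz":0,"rx":0,"ry":0,"rz":0},{"dx":0,"dy":0,"dz":0,"rx":0,"ry":0,"rz":0}]' && python3 -c "
from plant import ticket
print(ticket.job_done())"
```

```text
time: 13.35
tool_pos: [0.4769, 0.0171, 0.2305]
tool_rot: [-0.0, 0.991, 0.133, -0.0]
contact_force: [-0.3, -0.3, 0.8]
gripper_width: 0.751
grasp_force: 0.0
the job is handed in; nothing more can be done
None
```

I handed the job in at about 13 s: both paper balls are in the upright bin and the penguin stands where it started, as the last top picture shows; the hand-in gave no verdict.

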